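# Wax tin from the flap-topped supply box

### The job

Swing the wooden flap of the plywood supply box up by its bar until it leans back open and stays there by itself, then take the squat round metal wax tin out of the box and set it down gently, upright, in the shallow wooden tray, without dropping it. Leave the flap open, and leave the taller jar in the box and the mug on the table where they are.

Things in the scene. Friction and masses are not known exactly. Their poses are not given: they have to be found in the camera images.
- flap (a joint): Plywood flap, 120 x 280 x 8 mm, about 0.25 kg, covering the box's whole top, hinged along the box's far top edge. 0 = shut (level), grows as it swings up, 1.57 = upright, 1.8 = leaning back on its stop. The hinge is free: let go below about 1.57 the flap falls shut, beyond that it falls back on the stop and stays.
- hatch_box: Plywood supply box fixed to the table, 120 mm (x, front to back) x 280 mm (y) x 80 mm high outside, walls and floor 8 mm thick. Origin at the centre of its underside, on the table; x points from its front, near the robot, to the hinge side; z up
- flap_bar (a point): Middle of the flap's pull bar: round dowel, 10 mm diameter, 108 mm free between the two arms holding it 45 mm clear in front of flap edge and box. Shut, it is level, 84.5 mm above the table. Frame turns with the flap: y along the dowel, x in the flap's plane towards the hinge, z out of its upper face. Hinge axis: parallel to y, at x = +170 mm, z = -4 mm in this frame.
- tin: Squat round metal wax tin, 56 mm diameter, 34 mm high, about 0.12 kg, standing upright on the floor of the box, hidden until the flap is open, some 55 mm left or right of the middle of the box (beside the jar). Origin at the centre of its underside, z up.
- tray: Shallow square wooden tray, fixed to the table, 160 x 160 mm outside, walls 5 mm thick and 20 mm high, floor 5 mm thick. Origin at the centre of its underside, on the table; x and y along its sides, z up.
- jar: Bystander: taller, narrower amber jar with black cap, 40 mm diameter, 62 mm high, standing in the other half of the box. Origin at the centre of its underside.
- mug: Bystander: blue mug, 80 mm diameter, 90 mm high, on the table beyond the tray. Origin at the centre of its underside.
Not all that is in view belongs to the job. Several things look just like the tray: the one meant starts farthest to the robot's right.

How it is judged:
By the outcome, as a careful person would: the job done as asked, in the order asked, and still so for the second after the job is handed in, with the robot touching nothing.
It also fails if it takes over 64 s, if anything falls off the work surface, if the arm or the gripper's body presses on something with over 40 N, if the wrist force passes 120 N, or if a joint passes its speed limit or range.

### The arm

A 6-joint arm with a two-finger parallel gripper is mounted at the origin on the work surface. World frame = base frame: x ahead of the robot, y to its left, z up, the work surface at z = 0. Lengths are in m, angles in rad, forces in N, time in s.
With the tool pointing down it reaches from about 0.275 to 1 m from the base axis. Payload 8.4 kg.
Tool frame: the origin (TCP) lies at the very end of the fingers, on their centre line; the grasp point (between the pads) lies 19 mm behind it; z points along the fingers, y is the direction in which the jaws open and shut (so a half turn about z gives the same grasp; the last joint's range is limited). The gripper opens to 85 mm and grips with 20 to 120 N. Pads are 22 mm wide; open, the fingers measure 114 mm over their backs; the gripper's body (76 mm by 85 mm) begins 54 mm behind the grasp point. The pads swing forward as they close: fully open they stand 13 mm farther back than shut.
Start: joints at [-1.319, 0.353, 1.633, -0, 1.155, -0.002], TCP at [0.157, -0.605, 0.231] pointing down, gripper open.
Joint ranges: [-2.63, 2.63], [-0.92, 2.1], [0.06, 2.66], [-1.3, 4.44], [0, 2.69], [-3.02, 3.02]. Speed limits (rad/s): [2.22, 2.22, 2.79, 3.14, 3.14, 3.14].

### API

Orientations are given as a unit quaternion [w, x, y, z].
In Python, from rig import manip gives the robot as it stands.
- The arm moves only by the shell command python3 -m pendant 'ROWS' [FORCE]. ROWS is JSON, a list of rows, each an object with "delta_pos": the shift along the tool's x, y, z as a fraction of full scale, a list of three; "delta_rot": the turn, a rotation vector about the tool's x, y, z as a fraction of full scale, a list of three; "gripper": the closure, from 0 (fully open) to 1 (shut). A call has 1 to 12 rows; each row is the pose to reach, as a shift and turn from the pose commanded when the call began, along the tool's axes at that moment, turning the shorter way round; what a row does not reach only later rows make up. Full scale, the value 1, is 0.3 m for a shift and 360 degrees for a turn. A row lasts 1/8 s, in which the tool goes at most 62.5 mm and 10.7 degrees, less where a joint would pass 70% of its speed; a pose out of reach is approached as far as the arm can. A call with a number of a shift or a turn outside -1 to 1 is refused whole. A call with a gripper value outside its range is refused whole. The fingers move at their own pace and stop on an object; FORCE is the grip in N (left out, the last holds). Time passes only in rows, so rows that repeat a pose let the fingers close. It gives the time, the measured TCP pose, the force and the opening at its end, in the units of the state.
- manip.sense(): the state, without advancing time (a new reading comes with each control period).
- manip.snapshot(name): name is "side" or "top"; returns a dict with "pixels" (480x640x3 uint8, blue, green, red), "fov_y" (degrees; the focal length in pixels is half the picture's height over the tangent of half this angle, whatever the lens; pixels are square), "cx", "cy" (the principal point, pixels), "xyz" and "rotation" of the camera in the world. Camera axes: x right, y up, looking along -z (the intrinsics and any distortion apply to the point x, -y, -z); pixel columns grow to the right and rows downward; lengths in m; the calibration is good to about 2 mm. A picture is of the moment at which its call begins. There is no depth.
- manip.hand_in(): hands the job in, once; it reports no verdict.
The state is a dict: "time": time; "joints": joint angles; "joint_vel": joint speeds; "joint_efforts": joint torques, N m; "position": TCP position; "eef_rot": TCP orientation; "ft_force": force on the tool from outside, world axes, zero at the start; "moment": the same for the moment, N m; "finger_gap": finger opening in m.
Only numpy, scipy, OpenCV 4.12 (cv2) and the standard library are available. Lean on these libraries where they do the work, as an engineer would, in place of code of your own. Each camera call takes 0.05 s, during which the arm holds its last target.

## Working session

There is one attempt and no reset: what is moved stays moved. The work goes in short steps, Python scripts to look and compute and a shell command to move; the robot and the scene stay as the last step left them, time stands still between calls to the robot, and variables do not carry over. Pictures are saved under pics/ and viewed, and the job is handed in when it is done.

```bash
ls; mkdir -p pics
python3 - <<'E'
from rig import manip
import cv2
print(manip.sense())
for n in ("side","top"):
    s=manip.snapshot(n); cv2.imwrite(f"pics/{n}0.png",s["pixels"]); print(n,{k:v for k,v in s.items() if k!="pixels"})
E
```

```text
pics
{'time': 0.0, 'joints': array([-1.31938226e+00,  3.53631760e-01,  1.63414599e+00,  1.61962153e-05,
        1.15520417e+00, -2.37753118e-03]), 'joint_vel': array([-0.00034644,  0.00111594,  0.00159523, -0.00050353, -0.00160391,
        0.00147649]), 'joint_efforts': array([-3.65700907e-03, -6.05255699e+01, -3.42075562e+01, -3.44549153e-04,
        9.34463984e-03,  3.79974324e-05]), 'position': array([ 0.15682063, -0.60450639,  0.23056685]), 'eef_rot': array([-6.90173464e-04,  9.91959701e-01,  1.26552238e-01, -7.89218396e-05]), 'ft_force': array([-0.61339262,  0.38229351,  0.13070844]), 'moment': array([-0.0148194 , -0.03009863, -0.05492392]), 'finger_gap': 0.08528784542781416}
side {'fov_y': 52.53822717279325, 'cx': 320.0521173260278, 'cy': 244.46568218392056, 'xyz': array([0.31278655, 0.63395911, 0.62326841]), 'rotation': array([-0.15009952, -0.06749664,  0.45499528,  0.87515349])}
top {'fov_y': 54.65465366357948, 'cx': 319.5078765309399, 'cy': 240.00863298611432, 'xyz': array([ 0.46354204, -0.06345128,  0.94939197]), 'rotation': array([-0.69656434, -0.04611521,  0.04387458,  0.71466533])}
```

View pics/side0.png

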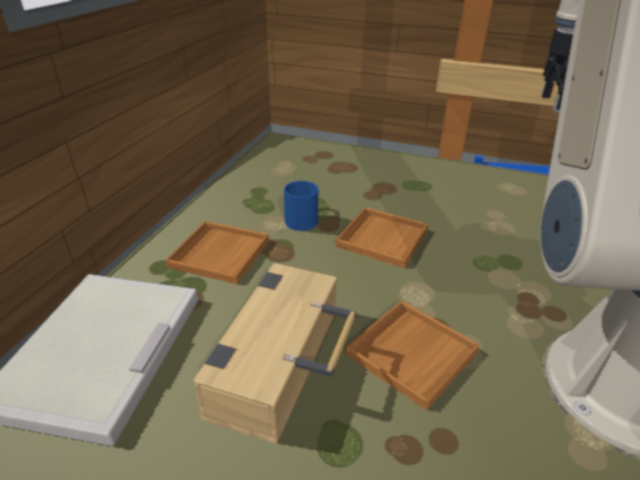

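View pics/top0.png

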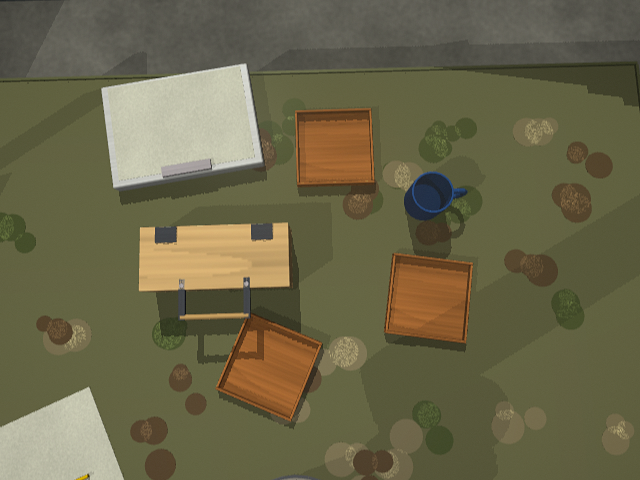

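Candidates in the top view: the trays at (335,148), (430,298) and (270,368), where the rightmost is (430,298). There is one flap and bar, at (215,257) and (215,316). The white lidded box at (183,127) has a similar handle but isn't plywood. Next I'll measure these and check the choice in a crop.

```bash
cat > h.py <<'E'
import numpy as np, cv2
from rig import manip
from scipy.spatial.transform import Rotation as R
def q2R(q): return R.from_quat([q[1],q[2],q[3],q[0]]).as_matrix()
def f(s): return 240/np.tan(np.radians(s["fov_y"])/2)
def ray(s,u,v):
    d=np.array([(u-s["cx"])/f(s),-(v-s["cy"])/f(s),-1.]); return q2R(s["rotation"])@d
def plane(s,u,v,z):
    d=ray(s,u,v); c=s["xyz"]; return c+d*(z-c[2])/d[2]
def tri(s1,p1,s2,p2):
    a,b=ray(s1,*p1),ray(s2,*p2); a/=np.linalg.norm(a); b/=np.linalg.norm(b)
    t=np.linalg.lstsq(np.c_[a,-b],s2["xyz"]-s1["xyz"],rcond=None)[0]
    x=s1["xyz"]+a*t[0]; y=s2["xyz"]+b*t[1]; return (x+y)/2,np.linalg.norm(x-y)
def proj(s,P):
    p=q2R(s["rotation"]).T@(np.array(P)-s["xyz"]); return s["cx"]-f(s)*p[0]/p[2], s["cy"]+f(s)*p[1]/p[2]
E
python3 - <<'E'
from h import *
s=manip.snapshot("top"); im=s["pixels"]
hsv=cv2.cvtColor(im,cv2.COLOR_BGR2HSV)
print("hsv flap,tray,mug,bar",hsv[265,215],hsv[300,430],hsv[195,432],hsv[316,215])
def cont(lo,hi,minA):
    m=cv2.inRange(hsv,lo,hi); m=cv2.morphologyEx(m,cv2.MORPH_CLOSE,np.ones((5,5)))
    return [c for c in cv2.findContours(m,cv2.RETR_EXTERNAL,cv2.CHAIN_APPROX_NONE)[0] if cv2.contourArea(c)>minA]
for nm,lo,hi,z in (("tray",(5,130,70),(14,255,255),.02),("ply",(15,80,130),(24,200,255),.088)):
    for c in cont(lo,hi,1500):
        r=cv2.minAreaRect(c); b=cv2.boxPoints(r)
        P=np.array([plane(s,*p,z)[:2] for p in b])
        print(nm,np.round(r[0]),"ctr",P.mean(0).round(4),"sides",np.linalg.norm(P-np.roll(P,1,0),axis=1).round(3),"yaw",[round(float(np.degrees(np.arctan2(*(P[(i+1)%4]-P[i])[::-1]))),1) for i in (0,1)],P.round(3).tolist())
b=im[210:330,120:310]; t=im[240:360,370:490]
cv2.imwrite("pics/crop0.png",np.hstack([cv2.resize(b,None,fx=2.5,fy=2.5),cv2.resize(t,None,fx=2.5,fy=2.5)]))
E
```

```text
hsv flap,tray,mug,bar [ 18 119 205] [ 14 174 152] [108 135  72] [ 18 129 188]
tray [269. 366.] ctr [0.338  0.0432] sides [0.158 0.162 0.162 0.161] yaw [-23.5, -113.8] [[0.296, 0.149], [0.444, 0.084], [0.379, -0.064], [0.233, 0.003]]
tray [429. 298.] ctr [ 0.4625 -0.2756] sides [0.161 0.162 0.164 0.161] yaw [-8.9, -97.9] [[0.394, -0.183], [0.553, -0.208], [0.531, -0.37], [0.372, -0.342]]
tray [334. 147.] ctr [ 0.7762 -0.0976] sides [0.162 0.162 0.162 0.158] yaw [-89.7, 179.4] [[0.857, -0.017], [0.858, -0.178], [0.696, -0.177], [0.695, -0.019]]
ply [213. 256.] ctr [0.5488 0.1367] sides [0.121 0.283 0.12  0.278] yaw [-89.5, -179.0] [[0.608, 0.281], [0.61, -0.003], [0.49, -0.005], [0.487, 0.274]]
```

View pics/crop0.png

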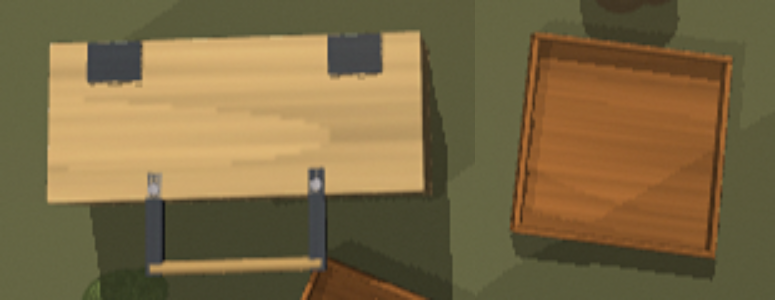

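The crop shows the plywood flap with its bar at (182–248, 317). The right-hand tray at (430,298) measures 0.16 m a side, as it should. Next is the bar, using both views.

Run:
```python
from h import *
s=manip.snapshot("top"); s2=manip.snapshot("side"); im=s["pixels"]
hsv=cv2.cvtColor(im,cv2.COLOR_BGR2HSV)
m=cv2.inRange(hsv,(15,80,110),(24,200,255)); m[:305]=0;m[325:]=0;m[:,:175]=0;m[:,260:]=0
n,l,st,c=cv2.connectedComponentsWithStats(m);i=1+st[1:,4].argmax()
print(st[i],c[i]); ys,xs=np.where(l==i)
for u in (190,215,240):
    v=ys[abs(xs-u)<=2].mean(); print(u,v,plane(s,u,v,.0845).round(4))
v=plane(s,*c[i],.0845); print("ctr",v, "proj side",proj(s2,v))
for e in (-.054,.054):print(proj(s2,v+[0,e,0]))
hs=cv2.cvtColor(s2["pixels"],cv2.COLOR_BGR2HSV)
m=cv2.inRange(hs,(15,80,110),(24,200,255)); m[:,:327]=0;m[:,360:]=0;m[:310]=0;m[375:]=0
n,l,st,c2=cv2.connectedComponentsWithStats(m);i2=1+st[1:,4].argmax();print(st[i2],c2[i2])
print("tri",tri(s,c[i],s2,c2[i2]))
```

```text
[180 312  69   8 339] [213.97640118 315.6460177 ]
190 316.11538461538464 [0.4393 0.1798 0.0845]
215 315.88461538461536 [0.4385 0.1338 0.0845]
240 315.0 [0.439  0.0877 0.0845]
ctr [0.43901256 0.13566923 0.0845    ] proj side (np.float64(341.5028486350691), np.float64(341.1276773118842))
(np.float64(351.3687504566166), np.float64(317.46959811371016))
(np.float64(330.43454239767965), np.float64(367.669079232376))
[327 311  28  60 464] [340.48491379 341.46982759]
tri (array([0.43970646, 0.13601127, 0.08374635]), np.float64(0.0014692761726645747))
```

```bash
cat >> h.py <<'E'
def need(targets,xang=None,T0=None):
    st=manip.sense(); q=st["eef_rot"]; M=q2R(q); p=st["position"]
    print("t",round(st["time"],2),"pos",p.round(4),"F",st["ft_force"].round(1),"gap",round(st["finger_gap"],4),"tool x,z",M[:,0].round(3),M[:,2].round(3))
    for t in targets: print(t,"->",((M.T@(np.array(t)-p))/.3).round(3))
    if xang is not None:
        a=np.radians(xang); x=np.array([np.cos(a),np.sin(a),0]); z=np.array([0,0,-1.]); T=np.c_[x,np.cross(z,x),z]
        print("rot",(R.from_matrix(M.T@T).as_rotvec()/(2*np.pi)).round(4))
E
python3 -c "
from h import *
need([[.25,-.35,.25],[.34,-.12,.25],[.43,.136,.231]],90.8)"
```

```text
t 0.25 pos [ 0.1568 -0.6048  0.2309] F [ 0.5  0.2 -0.2] gap 0.0849 tool x,z [ 0.968  0.251 -0.   ] [-0.     0.001 -1.   ]
[0.25, -0.35, 0.25] -> [ 0.514 -0.744 -0.063]
[0.34, -0.12, 0.25] -> [ 0.997 -1.411 -0.063]
[0.43, 0.136, 0.231] -> [ 1.501e+00 -2.162e+00  1.000e-03]
rot [-1.000e-04 -1.000e-04 -2.118e-01]
```

```bash
python3 -m pendant '[{"delta_pos":[0.514,-0.744,-0.06],"delta_rot":[0,0,-0.21],"gripper":0},{"delta_pos":[0.514,-0.744,-0.06],"delta_rot":[0,0,-0.21],"gripper":0},{"delta_pos":[0.514,-0.744,-0.06],"delta_rot":[0,0,-0.21],"gripper":0},{"delta_pos":[0.514,-0.744,-0.06],"delta_rot":[0,0,-0.21],"gripper":0},{"delta_pos":[0.514,-0.744,-0.06],"delta_rot":[0,0,-0.21],"gripper":0},{"delta_pos":[0.514,-0.744,-0.06],"delta_rot":[0,0,-0.21],"gripper":0},{"delta_pos":[0.514,-0.744,-0.06],"delta_rot":[0,0,-0.21],"gripper":0},{"delta_pos":[0.514,-0.744,-0.06],"delta_rot":[0,0,-0.21],"gripper":0},{"delta_pos":[0.514,-0.744,-0.06],"delta_rot":[0,0,-0.21],"gripper":0}]' 40
python3 -c "
from h import *
need([[.34,-.12,.25],[.439,.136,.231]],90.8)"
```

```text
time: 1.38
position: [0.2501, -0.3502, 0.2493]
eef_rot: [-0.0, 0.708, 0.707, -0.0]
ft_force: [-0.8, -0.9, -0.2]
finger_gap: 0.0858
t 1.38 pos [ 0.2501 -0.3502  0.2493] F [-0.8 -0.9 -0.2] gap 0.0858 tool x,z [0.002 1.    0.   ] [-0.  0. -1.]
[0.34, -0.12, 0.25] -> [ 0.768  0.298 -0.002]
[0.439, 0.136, 0.231] -> [1.622 0.627 0.061]
rot [-0.     -0.     -0.0025]
```

```bash
python3 -m pendant '[{"delta_pos":[0.77,0.3,0],"delta_rot":[0,0,-0.0025],"gripper":0},{"delta_pos":[0.77,0.3,0],"delta_rot":[0,0,-0.0025],"gripper":0},{"delta_pos":[0.77,0.3,0],"delta_rot":[0,0,-0.0025],"gripper":0.2},{"delta_pos":[0.77,0.3,0],"delta_rot":[0,0,-0.0025],"gripper":0.45},{"delta_pos":[0.77,0.3,0],"delta_rot":[0,0,-0.0025],"gripper":0.45}]'
python3 -c "
from h import *
need([[.439,.136,.2],[.439,.136,.0655]],90.8)"
```

```text
time: 2.0
position: [0.3407, -0.1155, 0.2494]
eef_rot: [-0.0, 0.699, 0.715, 0.0]
ft_force: [-0.1, -0.6, 0.4]
finger_gap: 0.0473
t 2.0 pos [ 0.3407 -0.1155  0.2494] F [-0.1 -0.6  0.4] gap 0.0473 tool x,z [-0.022  1.     0.001] [ 0.001  0.001 -1.   ]
[0.439, 0.136, 0.2] -> [0.831 0.346 0.165]
[0.439, 0.136, 0.0655] -> [0.83  0.346 0.614]
rot [ 0.0001 -0.0001  0.0013]
```

```bash
python3 -m pendant '[{"delta_pos":[0.83,0.346,0.2],"delta_rot":[0,0,0],"gripper":0.47},{"delta_pos":[0.83,0.346,0.2],"delta_rot":[0,0,0],"gripper":0.47},{"delta_pos":[0.83,0.346,0.2],"delta_rot":[0,0,0],"gripper":0.47},{"delta_pos":[0.83,0.346,0.2],"delta_rot":[0,0,0],"gripper":0.47},{"delta_pos":[0.83,0.346,0.2],"delta_rot":[0,0,0],"gripper":0.47},{"delta_pos":[0.83,0.346,0.2],"delta_rot":[0,0,0],"gripper":0.47},{"delta_pos":[0.83,0.346,0.2],"delta_rot":[0,0,0],"gripper":0.47}]'
python3 -c "
from h import *
need([[.439,.136,.0655]],90.8)
for n in ('side','top'): cv2.imwrite(f'pics/{n}1.png',manip.snapshot(n)['pixels'][100:480,:400] )"
```

```text
time: 2.88
position: [0.4386, 0.1304, 0.1892]
eef_rot: [-0.0, 0.701, 0.713, -0.001]
ft_force: [0.1, 0.2, -0.2]
finger_gap: 0.0453
t 2.88 pos [0.4386 0.1304 0.1892] F [ 0.1  0.2 -0.2] gap 0.0453 tool x,z [-0.016  1.    -0.001] [-0.001 -0.001 -1.   ]
[0.439, 0.136, 0.0655] -> [0.019 0.002 0.412]
rot [-0.0001  0.0001  0.0004]
```

View pics/side1.png

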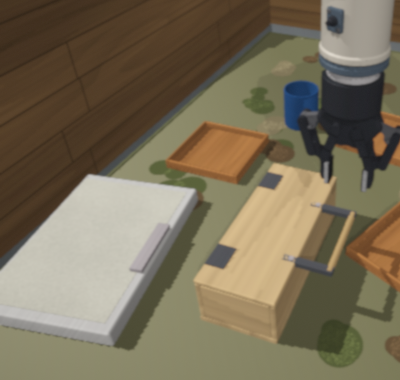

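The gripper is above and in front of the flap, at about (345,170) in the crop, with the jaws opening across the bar. Descending.

```bash
python3 -m pendant '[{"delta_pos":[0.018,0.002,0.2],"delta_rot":[0,0,0],"gripper":0.47},{"delta_pos":[0.018,0.002,0.3],"delta_rot":[0,0,0],"gripper":0.47},{"delta_pos":[0.018,0.002,0.36],"delta_rot":[0,0,0],"gripper":0.47},{"delta_pos":[0.018,0.002,0.412],"delta_rot":[0,0,0],"gripper":0.47},{"delta_pos":[0.018,0.002,0.412],"delta_rot":[0,0,0],"gripper":0.47},{"delta_pos":[0.018,0.002,0.412],"delta_rot":[0,0,0],"gripper":0.47}]'
python3 -c "
from h import *
need([[.439,.136,.0655]],90.8)
s=manip.snapshot('side'); cv2.imwrite('pics/side2.png',cv2.resize(s['pixels'][200:400,220:480],None,fx=3,fy=3))"
```

```text
time: 3.72
position: [0.4398, 0.1372, 0.0663]
eef_rot: [0.0, 0.701, 0.713, 0.0]
ft_force: [0.5, 0.1, -0.0]
finger_gap: 0.045
t 3.73 pos [0.4398 0.1372 0.0663] F [ 0.5  0.1 -0. ] gap 0.045 tool x,z [-0.018  1.     0.   ] [ 0.001  0.    -1.   ]
[0.439, 0.136, 0.0655] -> [-0.004 -0.003  0.003]
rot [ 0.0002 -0.      0.0006]
```

View pics/side2.png

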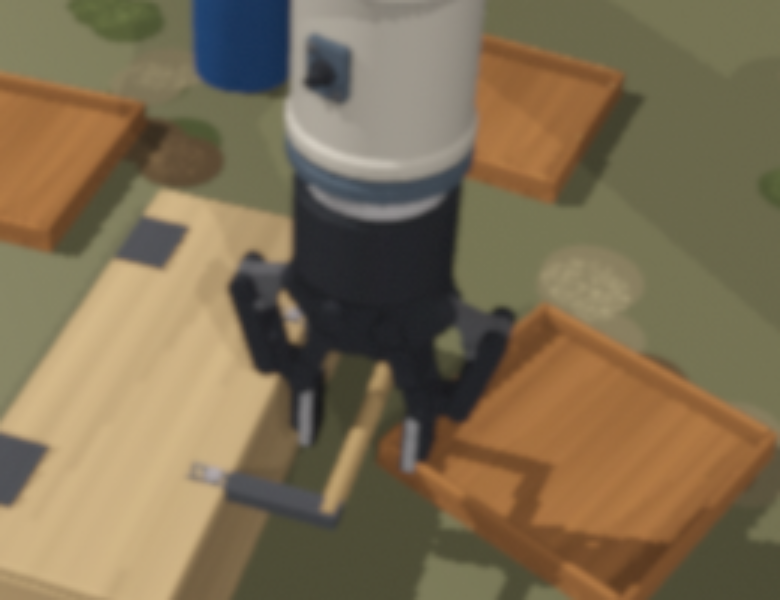

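The fingers straddle the bar, at about (305,420) and (410,450) in the crop, and clear both the box and the tray. Closing with low force.

```bash
python3 -m pendant '[{"delta_pos":[0,0,0],"delta_rot":[0,0,0],"gripper":0.8},{"delta_pos":[0,0,0],"delta_rot":[0,0,0],"gripper":1},{"delta_pos":[0,0,0],"delta_rot":[0,0,0],"gripper":1},{"delta_pos":[0,0,0],"delta_rot":[0,0,0],"gripper":1},{"delta_pos":[0,0,0],"delta_rot":[0,0,0],"gripper":1}]' 25
python3 -c "
from h import *
need([],90.8)
for d in (0,.2,.4,.6,.8,1,1.2,1.4,1.6,1.7,1.75):
    t0=np.arctan2(.004,.17); r=np.hypot(.17,.004)
    dx=r*(np.cos(t0)-np.cos(t0+d)); dz=r*(np.sin(t0+d)-np.sin(t0)); print(d,'y %.3f z %.3f'%(dx/.3,-dz/.3))
"
```

```text
time: 4.4
position: [0.4386, 0.1373, 0.0661]
eef_rot: [-0.0, 0.701, 0.713, -0.0]
ft_force: [-4.5, -0.0, 8.5]
finger_gap: 0.0088
t 4.4 pos [0.4386 0.1373 0.0661] F [-4.5 -0.   8.5] gap 0.0088 tool x,z [-0.018  1.     0.   ] [-0.001  0.    -1.   ]
rot [-0.0002 -0.      0.0006]
0 y 0.000 z -0.000
0.2 y 0.014 z -0.112
0.4 y 0.050 z -0.220
0.6 y 0.107 z -0.318
0.8 y 0.181 z -0.402
1 y 0.272 z -0.471
1.2 y 0.374 z -0.520
1.4 y 0.483 z -0.547
1.6 y 0.597 z -0.553
1.7 y 0.653 z -0.547
1.75 y 0.681 z -0.542
```

```bash
python3 -m pendant '[{"delta_pos":[0,0.006,-0.056],"delta_rot":[0,0,0],"gripper":1},{"delta_pos":[0,0.014,-0.112],"delta_rot":[0,0,0],"gripper":1},{"delta_pos":[0,0.03,-0.167],"delta_rot":[0,0,0],"gripper":1},{"delta_pos":[0,0.05,-0.22],"delta_rot":[0,0,0],"gripper":1},{"delta_pos":[0,0.077,-0.27],"delta_rot":[0,0,0],"gripper":1},{"delta_pos":[0,0.107,-0.318],"delta_rot":[0,0,0],"gripper":1},{"delta_pos":[0,0.107,-0.318],"delta_rot":[0,0,0],"gripper":1}]'
python3 -c "
from h import *
need([])
s=manip.snapshot('side'); cv2.imwrite('pics/side3.png',s['pixels'])"
```

```text
time: 5.28
position: [0.4688, 0.1375, 0.1615]
eef_rot: [-0.002, 0.701, 0.713, -0.002]
ft_force: [-11.6, 0.4, 6.8]
finger_gap: 0.0094
t 5.28 pos [0.4688 0.1375 0.1615] F [-11.6   0.4   6.8] gap 0.0094 tool x,z [-0.018  1.    -0.001] [-0.006 -0.001 -1.   ]
```

View pics/side3.png

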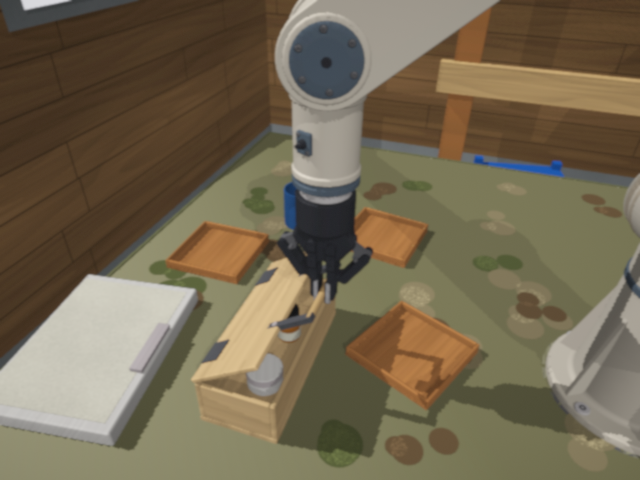

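The flap is about 0.6 rad open. The tin shows at (265,372) and the jar at (290,325), and forces are modest. Continuing the arc.

```bash
python3 -m pendant '[{"delta_pos":[0,0.033,-0.045],"delta_rot":[0,0,0],"gripper":1},{"delta_pos":[0,0.072,-0.086],"delta_rot":[0,0,0],"gripper":1},{"delta_pos":[0,0.114,-0.123],"delta_rot":[0,0,0],"gripper":1},{"delta_pos":[0,0.161,-0.155],"delta_rot":[0,0,0],"gripper":1},{"delta_pos":[0,0.212,-0.182],"delta_rot":[0,0,0],"gripper":1},{"delta_pos":[0,0.265,-0.204],"delta_rot":[0,0,0],"gripper":1},{"delta_pos":[0,0.265,-0.204],"delta_rot":[0,0,0],"gripper":1}]'
```

```text
time: 6.2
position: [0.5517, 0.1383, 0.2236]
eef_rot: [0.001, 0.701, 0.713, -0.0]
ft_force: [-4.8, -6.6, 10.8]
finger_gap: 0.0088
```

```bash
python3 -m pendant '[{"delta_pos":[0,0.054,-0.018],"delta_rot":[0,0,0],"gripper":1},{"delta_pos":[0,0.109,-0.029],"delta_rot":[0,0,0],"gripper":1},{"delta_pos":[0,0.166,-0.035],"delta_rot":[0,0,0],"gripper":1},{"delta_pos":[0,0.223,-0.035],"delta_rot":[0,0,0],"gripper":1},{"delta_pos":[0,0.279,-0.029],"delta_rot":[0,0,0],"gripper":1},{"delta_pos":[0,0.29,-0.028],"delta_rot":[0,0,0],"gripper":1},{"delta_pos":[0,0.29,-0.028],"delta_rot":[0,0,0],"gripper":1}]'
python3 -c "
from h import *
need([])
s=manip.snapshot('side'); cv2.imwrite('pics/side4.png',s['pixels'])"
```

```text
time: 7.08
position: [0.6381, 0.1396, 0.2305]
eef_rot: [0.001, 0.701, 0.713, -0.001]
ft_force: [-0.2, -6.2, 1.8]
finger_gap: 0.0085
t 7.08 pos [0.6381 0.1396 0.2305] F [-0.2 -6.2  1.8] gap 0.0085 tool x,z [-0.018  1.    -0.002] [-0.    -0.002 -1.   ]
```

View pics/side4.png

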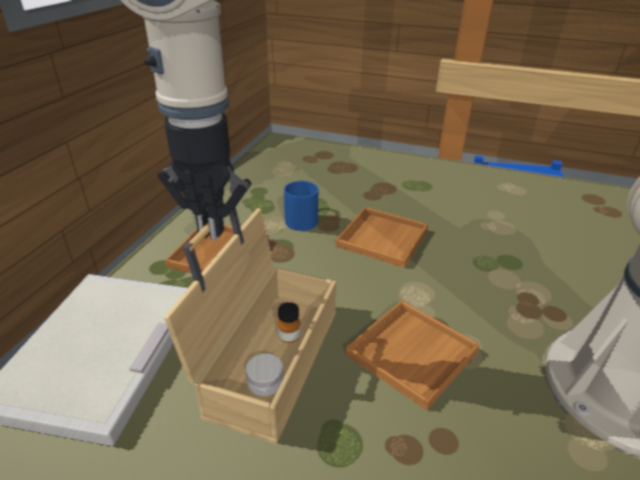

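The flap is past upright, with the bar held at about (215,235). Releasing and lifting away.

```bash
python3 -m pendant '[{"delta_pos":[0,0,0],"delta_rot":[0,0,0],"gripper":0.4},{"delta_pos":[0,0,0],"delta_rot":[0,0,0],"gripper":0.4},{"delta_pos":[0,0,0],"delta_rot":[0,0,0],"gripper":0.2},{"delta_pos":[0,0,0],"delta_rot":[0,0,0],"gripper":0.2},{"delta_pos":[0,0,-0.06],"delta_rot":[0,0,0],"gripper":0.2},{"delta_pos":[0,0,-0.15],"delta_rot":[0,0,0],"gripper":0.2},{"delta_pos":[0,0,-0.3],"delta_rot":[0,0,0],"gripper":0.2},{"delta_pos":[0,0,-0.3],"delta_rot":[0,0,0],"gripper":0.2},{"delta_pos":[0,0,-0.3],"delta_rot":[0,0,0],"gripper":0}]'
python3 -c "
from h import *
need([])
s=manip.snapshot('side'); cv2.imwrite('pics/side5.png',s['pixels'])
s=manip.snapshot('top'); cv2.imwrite('pics/top5.png',s['pixels'])"
```

```text
time: 8.25
position: [0.6379, 0.1409, 0.3214]
eef_rot: [0.0, 0.701, 0.714, 0.0]
ft_force: [-0.3, -0.0, -0.2]
finger_gap: 0.084
t 8.25 pos [0.6379 0.1409 0.3214] F [-0.3 -0.  -0.2] gap 0.084 tool x,z [-0.018  1.     0.   ] [ 0.001  0.    -1.   ]
```

View pics/side5.png

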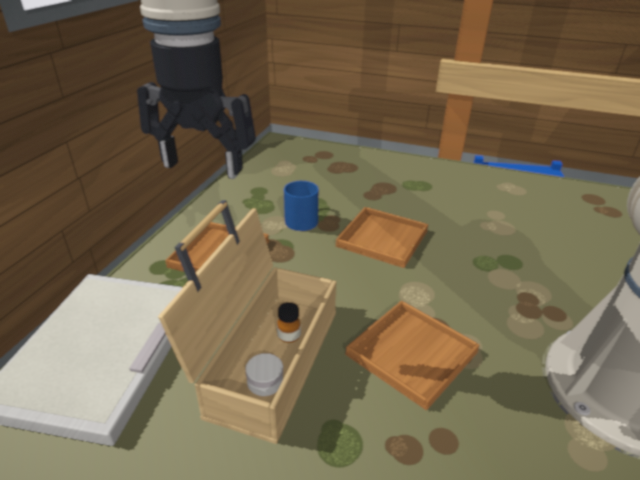

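View pics/top5.png

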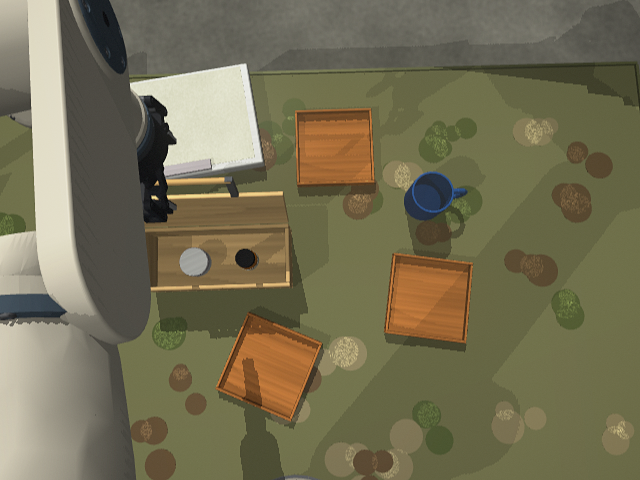

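The flap leans open by itself, resting behind the box. The tin is at top-view (194,262) and the jar at (245,259). Measuring the tin.

Run:
```python
from h import *
s=manip.snapshot("top"); s2=manip.snapshot("side")
for s_,roi,z in ((s,(170,240,220,285),.042),(s2,(240,350,290,400),.042)):
    im=s_["pixels"]; h=cv2.cvtColor(im,cv2.COLOR_BGR2HSV)
    m=cv2.inRange(h,(0,0,125),(180,45,255)); k=np.zeros_like(m); k[roi[1]:roi[3],roi[0]:roi[2]]=1; m*=k
    c=max(cv2.findContours(m,cv2.RETR_EXTERNAL,cv2.CHAIN_APPROX_NONE)[0],key=cv2.contourArea)
    e=cv2.fitEllipse(cv2.convexHull(c)); print(e,cv2.contourArea(c),plane(s_,*e[0],z).round(4), cv2.boundingRect(c), "size",e[1][1]/f(s_)*(.949-.042))
    if s_ is s: et=e[0]
P=plane(s,*et,.042); print("proj side top-centre",proj(s2,P))
for nm,px,z in (("jar",(245,258.5),.07),("mug",(431,192),.09)): print(nm,plane(s,*px,z).round(3))
need([[P[0],P[1],.25],[P[0],P[1],.012]],180.8)
```

```text
((192.96800231933594, 261.16107177734375), (27.570415496826172, 28.82914161682129), 31.347698211669922) 584.0 [0.5444 0.1871 0.042 ] (179, 248, 29, 28) size 0.05629917797333873
((264.0528869628906, 373.8367004394531), (38.363990783691406, 43.53076171875), 6.749506950378418) 1161.5 [0.5392 0.1997 0.042 ] (246, 353, 37, 43) size 0.0811955931184383
proj side top-centre (np.float64(264.3338818481988), np.float64(366.717698791859))
jar [0.544 0.08  0.07 ]
mug [ 0.66  -0.275  0.09 ]
t 8.45 pos [0.6374 0.1408 0.3197] F [-0.2  0.5 -0.5] gap 0.0854 tool x,z [-0.018  1.    -0.   ] [-0.002 -0.    -1.   ]
[np.float64(0.5443954388632963), np.float64(0.187051087402425), 0.25] -> [ 0.16  -0.307  0.233]
[np.float64(0.5443954388632963), np.float64(0.187051087402425), 0.012] -> [ 0.16  -0.306  1.026]
rot [-3.000e-04 -2.000e-04 -2.493e-01]
```

```bash
python3 -m pendant '[{"delta_pos":[0.16,-0.306,0],"delta_rot":[0,0,-0.249],"gripper":0.1},{"delta_pos":[0.16,-0.306,0],"delta_rot":[0,0,-0.249],"gripper":0.1},{"delta_pos":[0.16,-0.306,0],"delta_rot":[0,0,-0.249],"gripper":0.1},{"delta_pos":[0.16,-0.306,0],"delta_rot":[0,0,-0.249],"gripper":0.1},{"delta_pos":[0.16,-0.306,0],"delta_rot":[0,0,-0.249],"gripper":0.1},{"delta_pos":[0.16,-0.306,0],"delta_rot":[0,0,-0.249],"gripper":0.1},{"delta_pos":[0.16,-0.306,0],"delta_rot":[0,0,-0.249],"gripper":0.1},{"delta_pos":[0.16,-0.306,0],"delta_rot":[0,0,-0.249],"gripper":0.1},{"delta_pos":[0.16,-0.306,0],"delta_rot":[0,0,-0.249],"gripper":0.1},{"delta_pos":[0.16,-0.306,0],"delta_rot":[0,0,-0.249],"gripper":0.1},{"delta_pos":[0.16,-0.306,0],"delta_rot":[0,0,-0.249],"gripper":0.1}]'
python3 -c "
from h import *
need([[.5444,.187,.12],[.5444,.187,.012]],180.8); print(manip.sense()['joints'].round(2))"
```

```text
time: 9.82
position: [0.5451, 0.1872, 0.3203]
eef_rot: [-0.0, -0.005, 1.0, -0.0]
ft_force: [-0.3, -0.1, 0.3]
finger_gap: 0.077
t 9.82 pos [0.5451 0.1872 0.3203] F [-0.3 -0.1  0.3] gap 0.077 tool x,z [-1.    -0.01   0.001] [-0.001 -0.    -1.   ]
[0.5444, 0.187, 0.12] -> [ 0.002 -0.     0.668]
[0.5444, 0.187, 0.012] -> [ 0.002 -0.     1.028]
rot [-0.     -0.0001 -0.0006]
[ 0.33  0.2   1.63  0.    1.3  -1.25]
```

```bash
python3 -m pendant '[{"delta_pos":[0.002,0,0.2],"delta_rot":[0,0,0],"gripper":0.1},{"delta_pos":[0.002,0,0.4],"delta_rot":[0,0,0],"gripper":0.1},{"delta_pos":[0.002,0,0.6],"delta_rot":[0,0,0],"gripper":0.1},{"delta_pos":[0.002,0,0.72],"delta_rot":[0,0,0],"gripper":0.1},{"delta_pos":[0.002,0,0.8],"delta_rot":[0,0,0],"gripper":0.1},{"delta_pos":[0.002,0,0.8],"delta_rot":[0,0,0],"gripper":0.1}]'
python3 -c "
from h import *
need([[.5444,.187,.012]],180.8)
s=manip.snapshot('side'); cv2.imwrite('pics/side6.png',cv2.resize(s['pixels'][180:450,120:420],None,fx=2.2,fy=2.2))"
```

```text
time: 10.58
position: [0.5432, 0.1867, 0.0789]
eef_rot: [-0.002, -0.005, 1.0, -0.001]
ft_force: [-0.7, -0.1, 0.3]
finger_gap: 0.0767
t 10.57 pos [0.5432 0.1867 0.0789] F [-0.7 -0.1  0.3] gap 0.0767 tool x,z [-1.    -0.011  0.004] [-0.004 -0.001 -1.   ]
[0.5444, 0.187, 0.012] -> [-0.005  0.001  0.223]
rot [-0.0002 -0.0006 -0.0005]
```

View pics/side6.png

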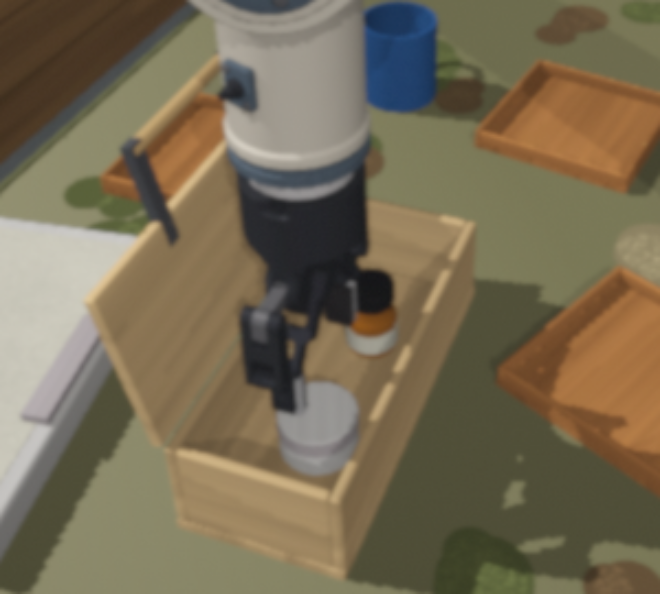

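The gripper is over the tin at crop (318,425). The near finger is at (285,390) and the jar is clear at (372,310). Descending and gripping gently.

```bash
python3 -m pendant '[{"delta_pos":[0,0,0.08],"delta_rot":[0,0,0],"gripper":0.1},{"delta_pos":[0,0,0.14],"delta_rot":[0,0,0],"gripper":0.1},{"delta_pos":[0,0,0.19],"delta_rot":[0,0,0],"gripper":0.1},{"delta_pos":[0,0,0.227],"delta_rot":[0,0,0],"gripper":0.1},{"delta_pos":[0,0,0.227],"delta_rot":[0,0,0],"gripper":0.1},{"delta_pos":[0,0,0.227],"delta_rot":[0,0,0],"gripper":0.1}]'
python3 -c "
from h import *
need([[.5444,.187,.012]],180.8)
s=manip.snapshot('side'); cv2.imwrite('pics/side7.png',cv2.resize(s['pixels'][180:450,120:420],None,fx=2.2,fy=2.2))"
```

```text
time: 11.38
position: [0.545, 0.1873, 0.0129]
eef_rot: [0.0, -0.006, 1.0, 0.0]
ft_force: [-0.5, -0.5, 0.6]
finger_gap: 0.0771
t 11.38 pos [0.545  0.1873 0.0129] F [-0.5 -0.5  0.6] gap 0.0771 tool x,z [-1.    -0.012 -0.   ] [ 0.  0. -1.]
[0.5444, 0.187, 0.012] -> [ 0.002 -0.001  0.003]
rot [ 0.      0.0001 -0.0003]
```

View pics/side7.png

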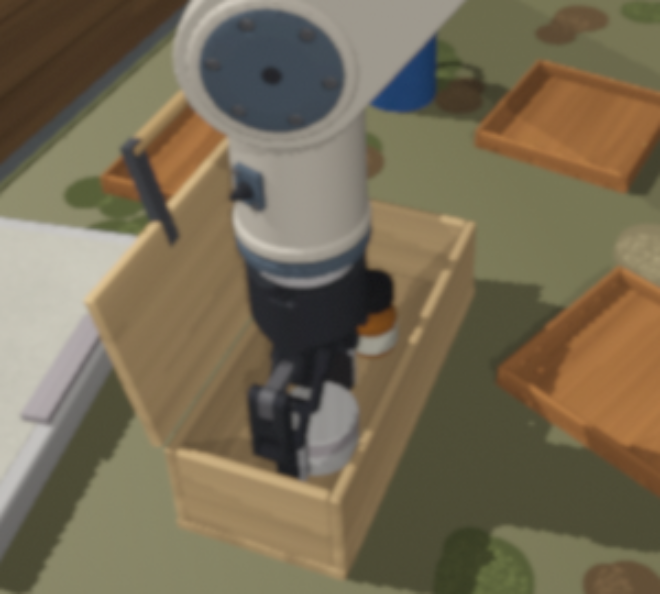

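```bash
python3 -c "
from h import *
s=manip.snapshot('side')
for P in ([.5444,.187,.042],[.545,.23,.025],[.545,.24,.02],[.545,.24,.06]):
    u,v=proj(s,P); print(P,round((u-120)*2.2),round((v-180)*2.2))"
```

```text
[0.5444, 0.187, 0.042] 318 411
[0.545, 0.23, 0.025] 291 475
[0.545, 0.24, 0.02] 285 491
[0.545, 0.24, 0.06] 281 452
```

The finger appears where it was predicted, at about (290,470), so it is centred on the tin. Closing.

```bash
python3 -m pendant '[{"delta_pos":[0,0,0],"delta_rot":[0,0,0],"gripper":0.25},{"delta_pos":[0,0,0],"delta_rot":[0,0,0],"gripper":0.35},{"delta_pos":[0,0,0],"delta_rot":[0,0,0],"gripper":0.5},{"delta_pos":[0,0,0],"delta_rot":[0,0,0],"gripper":0.6},{"delta_pos":[0,0,0],"delta_rot":[0,0,0],"gripper":0.6},{"delta_pos":[0,0,0],"delta_rot":[0,0,0],"gripper":0.6}]' 35
python3 -m pendant '[{"delta_pos":[0,0,-0.03],"delta_rot":[0,0,0],"gripper":0.6},{"delta_pos":[0,0,-0.1],"delta_rot":[0,0,0],"gripper":0.6},{"delta_pos":[0,0,-0.2],"delta_rot":[0,0,0],"gripper":0.6},{"delta_pos":[0,0,-0.32],"delta_rot":[0,0,0],"gripper":0.6},{"delta_pos":[0,0,-0.45],"delta_rot":[0,0,0],"gripper":0.6},{"delta_pos":[0,0,-0.5],"delta_rot":[0,0,0],"gripper":0.6},{"delta_pos":[0,0,-0.5],"delta_rot":[0,0,0],"gripper":0.6}]'
python3 -c "
from h import *
need([[.4625,-.2756,.17],[.4625,-.2756,.012]],180.8-8.5)
s=manip.snapshot('side'); cv2.imwrite('pics/side8.png',cv2.resize(s['pixels'][100:450,120:460],None,fx=1.7,fy=1.7))"
```

```text
time: 12.22
position: [0.5449, 0.1873, 0.0133]
eef_rot: [0.0, -0.006, 1.0, 0.0]
ft_force: [-1.7, -0.5, 6.1]
finger_gap: 0.0551
time: 13.1
position: [0.545, 0.1873, 0.1632]
eef_rot: [0.001, -0.006, 1.0, 0.0]
ft_force: [-0.0, -1.2, -2.9]
finger_gap: 0.0551
t 13.1 pos [0.545  0.1873 0.1632] F [-0.  -1.2 -2.9] gap 0.0551 tool x,z [-1.    -0.012 -0.002] [ 0.002  0.001 -1.   ]
[0.4625, -0.2756, 0.17] -> [ 0.293 -1.54  -0.024]
[0.4625, -0.2756, 0.012] -> [ 0.294 -1.54   0.503]
rot [0.0001 0.0002 0.0233]
```

View pics/side8.png

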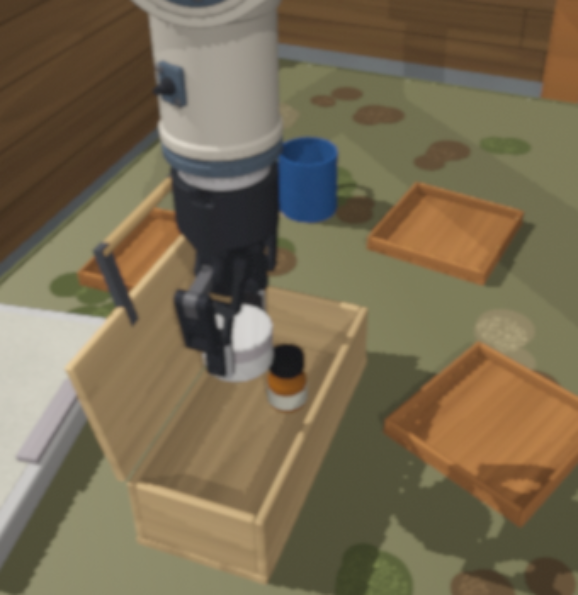

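The tin is held level at crop (240,345), clear of the jar. Carrying it to the tray.

```bash
python3 -m pendant '[{"delta_pos":[0.01,-0.07,-0.02],"delta_rot":[0,0,0.002],"gripper":0.6},{"delta_pos":[0.03,-0.17,-0.02],"delta_rot":[0,0,0.004],"gripper":0.6},{"delta_pos":[0.06,-0.3,-0.02],"delta_rot":[0,0,0.007],"gripper":0.6},{"delta_pos":[0.085,-0.43,-0.02],"delta_rot":[0,0,0.01],"gripper":0.6},{"delta_pos":[0.11,-0.56,-0.02],"delta_rot":[0,0,0.014],"gripper":0.6},{"delta_pos":[0.14,-0.69,-0.02],"delta_rot":[0,0,0.018],"gripper":0.6},{"delta_pos":[0.16,-0.82,-0.02],"delta_rot":[0,0,0.023],"gripper":0.6},{"delta_pos":[0.185,-0.95,-0.02],"delta_rot":[0,0,0.023],"gripper":0.6},{"delta_pos":[0.19,-1,-0.02],"delta_rot":[0,0,0.023],"gripper":0.6},{"delta_pos":[0.19,-1,-0.02],"delta_rot":[0,0,0.023],"gripper":0.6}]'
python3 -c "
from h import *
need([[.4625,-.2756,.17],[.4625,-.2756,.012]],172)"
```

```text
time: 14.4
position: [0.4905, -0.1142, 0.168]
eef_rot: [-0.001, 0.067, 0.998, 0.0]
ft_force: [0.3, 0.3, -1.6]
finger_gap: 0.0549
t 14.4 pos [ 0.4905 -0.1142  0.168 ] F [ 0.3  0.3 -1.6] gap 0.0549 tool x,z [-0.991  0.134  0.001] [-0.001  0.    -1.   ]
[0.4625, -0.2756, 0.17] -> [ 0.02  -0.546 -0.007]
[0.4625, -0.2756, 0.012] -> [ 0.02  -0.546  0.52 ]
rot [ 0.     -0.0002  0.0008]
```

```bash
python3 -m pendant '[{"delta_pos":[0.003,-0.07,0],"delta_rot":[0,0,0],"gripper":0.6},{"delta_pos":[0.006,-0.18,0],"delta_rot":[0,0,0],"gripper":0.6},{"delta_pos":[0.01,-0.3,0],"delta_rot":[0,0,0],"gripper":0.6},{"delta_pos":[0.015,-0.42,0],"delta_rot":[0,0,0],"gripper":0.6},{"delta_pos":[0.02,-0.51,0],"delta_rot":[0,0,0],"gripper":0.6},{"delta_pos":[0.02,-0.545,0],"delta_rot":[0,0,0],"gripper":0.6},{"delta_pos":[0.02,-0.545,0.1],"delta_rot":[0,0,0],"gripper":0.6},{"delta_pos":[0.02,-0.545,0.22],"delta_rot":[0,0,0],"gripper":0.6},{"delta_pos":[0.02,-0.545,0.34],"delta_rot":[0,0,0],"gripper":0.6},{"delta_pos":[0.02,-0.545,0.42],"delta_rot":[0,0,0],"gripper":0.6},{"delta_pos":[0.02,-0.545,0.42],"delta_rot":[0,0,0],"gripper":0.6},{"delta_pos":[0.02,-0.545,0.42],"delta_rot":[0,0,0],"gripper":0.6}]'
python3 -c "
from h import *
need([[.4625,-.2756,.0105]])
s=manip.snapshot('side'); cv2.imwrite('pics/side9.png',cv2.resize(s['pixels'][60:300,260:500],None,fx=2.5,fy=2.5))
s=manip.snapshot('top'); cv2.imwrite('pics/top9.png',s['pixels'])"
```

```text
time: 15.9
position: [0.4644, -0.2744, 0.0433]
eef_rot: [0.0, 0.066, 0.998, -0.0]
ft_force: [1.2, -0.9, -0.9]
finger_gap: 0.0546
t 15.9 pos [ 0.4644 -0.2744  0.0433] F [ 1.2 -0.9 -0.9] gap 0.0546 tool x,z [-0.991  0.132 -0.001] [ 0.001 -0.    -1.   ]
[0.4625, -0.2756, 0.0105] -> [ 0.006 -0.005  0.109]
```

View pics/side9.png

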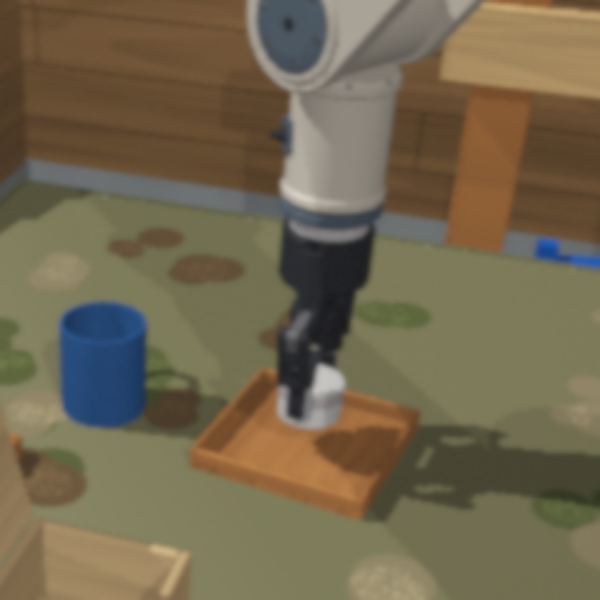

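View pics/top9.png

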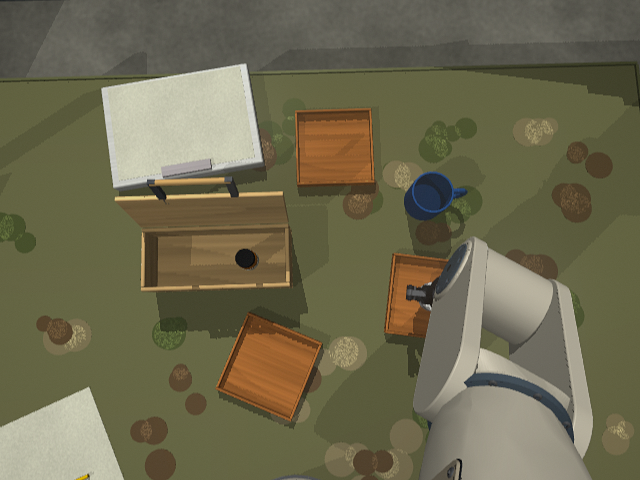

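The tin hovers over the middle of the right tray, at about (310,400) in the side crop. The mug and jar haven't moved. Lowering slowly.

```bash
python3 -m pendant '[{"delta_pos":[0,0,0.04],"delta_rot":[0,0,0],"gripper":0.6},{"delta_pos":[0,0,0.075],"delta_rot":[0,0,0],"gripper":0.6},{"delta_pos":[0,0,0.09],"delta_rot":[0,0,0],"gripper":0.6},{"delta_pos":[0,0,0.1],"delta_rot":[0,0,0],"gripper":0.6},{"delta_pos":[0,0,0.1],"delta_rot":[0,0,0],"gripper":0.6},{"delta_pos":[0,0,0.1],"delta_rot":[0,0,0],"gripper":0.6}]'
```

```text
time: 16.75
position: [0.4638, -0.2748, 0.0127]
eef_rot: [0.0, 0.066, 0.998, -0.0]
ft_force: [-0.0, 0.5, -1.7]
finger_gap: 0.0553
```

Still about 2 mm up, so continuing in small steps.

```bash
python3 -m pendant '[{"delta_pos":[0,0,0.003],"delta_rot":[0,0,0],"gripper":0.6},{"delta_pos":[0,0,0.006],"delta_rot":[0,0,0],"gripper":0.6},{"delta_pos":[0,0,0.006],"delta_rot":[0,0,0],"gripper":0.6},{"delta_pos":[0,0,0.006],"delta_rot":[0,0,0],"gripper":0.6}]'
python3 -m pendant '[{"delta_pos":[0,0,0.002],"delta_rot":[0,0,0],"gripper":0.6},{"delta_pos":[0,0,0.002],"delta_rot":[0,0,0],"gripper":0.6},{"delta_pos":[0,0,0.002],"delta_rot":[0,0,0],"gripper":0.6}]'
```

```text
time: 17.25
position: [0.4637, -0.2747, 0.0108]
eef_rot: [0.0, 0.066, 0.998, -0.0]
ft_force: [-0.3, -0.1, -1.5]
finger_gap: 0.0551
time: 17.62
position: [0.4637, -0.2748, 0.0103]
eef_rot: [0.0, 0.066, 0.998, -0.0]
ft_force: [-0.9, 0.0, 3.0]
finger_gap: 0.0548
```

Contact: the vertical force went from -1.5 to +3 N. Opening slowly, then rising.

```bash
python3 -m pendant '[{"delta_pos":[0,0,0],"delta_rot":[0,0,0],"gripper":0.33},{"delta_pos":[0,0,0],"delta_rot":[0,0,0],"gripper":0.3},{"delta_pos":[0,0,0],"delta_rot":[0,0,0],"gripper":0.25},{"delta_pos":[0,0,0],"delta_rot":[0,0,0],"gripper":0.18},{"delta_pos":[0,0,0],"delta_rot":[0,0,0],"gripper":0.12},{"delta_pos":[0,0,0],"delta_rot":[0,0,0],"gripper":0.12},{"delta_pos":[0,0,-0.05],"delta_rot":[0,0,0],"gripper":0.12},{"delta_pos":[0,0,-0.15],"delta_rot":[0,0,0],"gripper":0.12},{"delta_pos":[0,0,-0.3],"delta_rot":[0,0,0],"gripper":0.12},{"delta_pos":[0,0,-0.5],"delta_rot":[0,0,0],"gripper":0.12},{"delta_pos":[0,0,-0.7],"delta_rot":[0,0,0],"gripper":0.12},{"delta_pos":[0,0,-0.7],"delta_rot":[0,0,0],"gripper":0.12}]'
python3 -m pendant '[{"delta_pos":[0.1,-0.2,0],"delta_rot":[0,0,0],"gripper":0.12},{"delta_pos":[0.2,-0.4,0],"delta_rot":[0,0,0],"gripper":0.12},{"delta_pos":[0.3,-0.6,0],"delta_rot":[0,0,0],"gripper":0.12},{"delta_pos":[0.4,-0.8,0],"delta_rot":[0,0,0],"gripper":0.12},{"delta_pos":[0.4,-0.8,0],"delta_rot":[0,0,0],"gripper":0.12},{"delta_pos":[0.4,-0.8,0],"delta_rot":[0,0,0],"gripper":0.12}]'
python3 - <<'E'
from h import *
need([])
s=manip.snapshot('side'); cv2.imwrite('pics/sideA.png',s['pixels'])
s=manip.snapshot('top'); cv2.imwrite('pics/topA.png',s['pixels'])
h=cv2.cvtColor(s["pixels"],cv2.COLOR_BGR2HSV); m=cv2.inRange(h,(0,0,125),(180,45,255)); k=np.zeros_like(m); k[255:340,390:470]=1
c=max(cv2.findContours(m*k,cv2.RETR_EXTERNAL,cv2.CHAIN_APPROX_NONE)[0],key=cv2.contourArea)
e=cv2.fitEllipse(cv2.convexHull(c)); print(e,plane(s,*e[0],.039).round(4))
E
```

```text
time: 19.12
position: [0.4662, -0.2762, 0.2262]
eef_rot: [0.004, 0.066, 0.998, -0.002]
ft_force: [-0.5, 0.3, -1.3]
finger_gap: 0.0751
time: 19.88
position: [0.3122, -0.4968, 0.2196]
eef_rot: [-0.0, 0.067, 0.998, 0.001]
ft_force: [0.3, 0.4, -0.1]
finger_gap: 0.0754
t 19.88 pos [ 0.3122 -0.4968  0.2196] F [ 0.3  0.4 -0.1] gap 0.0754 tool x,z [-0.991  0.134  0.001] [-0.     0.001 -1.   ]
((430.8165588378906, 296.8721923828125), (28.348976135253906, 29.43462371826172), 150.69577026367188) [ 0.4631 -0.2755  0.039 ]
```

View pics/sideA.png

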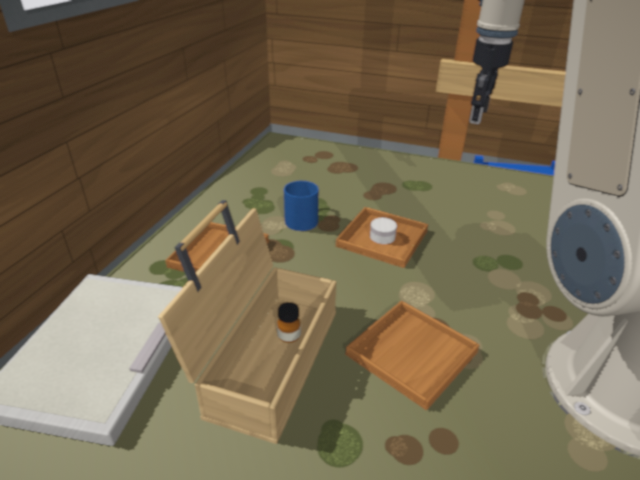

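View pics/topA.png

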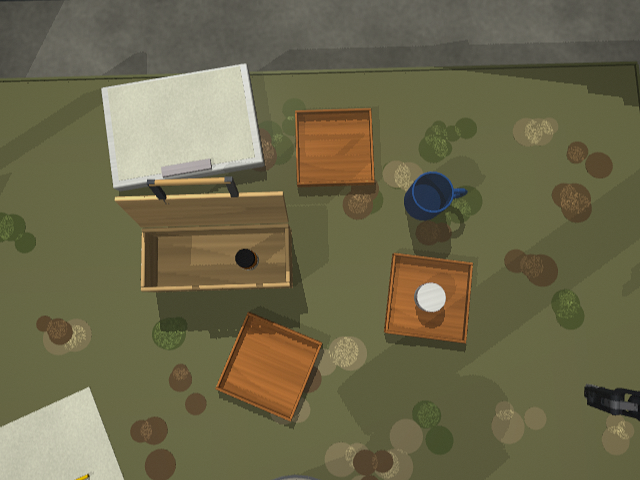

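The tin stands upright in the middle of the right tray at top-view (431,297). The flap is open, the jar at (245,258) and mug at (431,193) haven't moved, and the arm is clear. Handing in.

```bash
python3 -c "
from rig import manip
print(manip.hand_in())"
```

```text
the job is handed in; nothing more can be done
None
```

The job is done and handed in at about 20 s. I swung the flap up by its bar until it leaned back on its stop. I then lifted the wax tin out of the box and lowered it into the right-hand tray, and let go only once the wrist force showed contact (about 3 N).

- **Tin:** in the last pictures it stands upright at (0.463, -0.276), within about 1 mm of the measured tray centre.
- **Everything else:** the flap stays open by itself, the jar and mug are at the same pixels as before, and the gripper is clear.
- **Forces:** the wrist force never read above about 14 N.
- **Disagreements:** none between checks. While I swung the flap the bar pushed back with about 13 N, because the commanded arc was slightly off the true hinge arc.

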